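Change gear on a jar mill

TASK

The small jar mill on the bench has been left switched on, with its gear lever over in the left half of the gate; put it into top gear, the slot marked with four dots. Press the red-dotted end of its rocker switch to stop the drive, push the red-knobbed gear lever through the H-shaped gate until it sits fully home in the four-dot slot, then press the green-dotted end of the switch to start the drive again. Only push and press, with the fingertips or the outside of the fingers: do not take hold of the lever, and leave the bottles and everything else where they are.

Things in the scene. Friction and masses are not known exactly. Their poses are not given: they have to be found in the camera images.
- mill: Jar mill, fixed to the bench: white drive housing (x -145..+75, y -75..+75 mm, top 102 mm high); on its right a roller deck (x -100..+45, y -75..-288 mm) with a white bottle lying on it (top 147 mm high). Origin: on the worktop, below the gate centre; +x away from the operator (far), +y to the left, z up. The switch lies on the housing top at x -105 mm, y 0.
- gate_centre (a point): Centre of the gate, on top of the 104 x 84 mm aluminium plate, 105 mm above the worktop; axes as the mill's. The H opening: two fore-and-aft lanes at y +15 (left) and y -15 mm (right), 12 mm wide, joined by a cross passage (neutral) at x 0. Slots: near left one dot, far left two, near right three, far right four dots.
- four_dot_slot (a point): Point at plate level where the 8 mm lever stem stands when it is home in the far right slot (four black dots just beyond it): 20 mm far and 15 mm right of the gate centre.
- knob (a point): Centre of the lever's red knob: upright barrel, 28 mm in diameter, 44 mm high; its z axis runs along the lever. Pivot: on the mill's z axis, 30 mm above the worktop. Knob centre in the mill frame, mm, with f = lever_fore, c = lever_cross: x = 135 sin f, y = -135 cos f sin c, z = 30 + 135 cos f cos c (about 162).
- lever_fore (a joint): Fore-and-aft lever angle, rad: about +0.26 home in a far slot, 0 neutral, -0.26 home in a near slot. A spring detent holds these three (about 5 N at the knob to leave a slot, 2 N to leave neutral): within 0.08 of neutral it draws the lever to neutral, beyond that into the slot. It leaves neutral only at the ends of the cross passage. At the start: left lane, in the one-dot slot, in the two-dot slot or in neutral.
- lever_cross (a joint): Sideways lever angle, rad: -0.20 left lane, +0.20 right lane; the gate stops it there (play about 0.03). Moves only in neutral (lever_fore near 0), against light friction (1 to 2 N at the knob), and stays where it is left.
- switch (a joint): Rocker switch angle, rad: +0.20 far end down, drive running (so at the start); -0.20 near end down, drive stopped. It snaps over and stays; a push of 4 to 6 N down on the raised end flips it.
- stop_end (a point): Red dot on the near half of the rocker (grey, 46 mm long in the mill's x, 26 mm wide, dot 111 to 118 mm above the worktop): press down here to stop the drive. The dot travels about 6 mm.
- start_end (a point): Green dot on the far half of the rocker, 29 mm beyond the red one: press down here to start the drive.
- jar: White plastic bottle, 64 mm diameter, 130 mm long, loose, lying on the mill's rollers with its cap to the right; origin at the centre of its base. Leave it.
- brown_bottle: Brown bottle with black cap, 54 mm diameter, 125 mm high, in front of the roller deck; origin under its centre. Leave it.
- red_cap_vial: White vial with red cap, 32 mm diameter, 75 mm high, in front of the mill; origin under its centre. Leave it.
- notebook: Purple notebook, 210 x 152 x 14 mm, at the left; origin under its centre. Leave it.
- marker: White and black marker pen, 135 mm long, on the notebook; origin under its centre. Leave it.
- tape: Beige tape roll, 96 mm diameter, 25 mm high, far left; origin under its centre. Leave it.
- beaker: Small glass beaker, 66 mm diameter, 69 mm high, left of the mill; origin under its centre. Leave it.
- cap_vial_1: White vial with blue cap, 27 mm diameter, 56 mm high, right of the mill; origin under its centre. Leave it.

How it is judged:
By the outcome, as a careful person would: the job done as asked, in the order asked, and still so for the second after the job is handed in, with the robot touching nothing.
It also fails if it takes over 58 s, if anything falls off the work surface, if the arm or the gripper's body presses on something with over 40 N, if the wrist force passes 120 N, or if a joint passes its speed limit or range.

ROBOT

A 7-joint arm with a two-finger parallel gripper is mounted at the origin on a cart in front of the work surface, level with it; the furniture and walls round the work are solid. World frame = base frame: x ahead of the robot, y to its left, z up, the work surface at z = 0. Lengths are in m, angles in rad, forces in N, time in s.
With the tool pointing down it reaches from about 0.425 to 1.025 m from the base axis. Payload 9.4 kg.
Tool frame: the origin (TCP) lies at the very end of the fingers, on their centre line; the grasp point (between the pads) lies 19 mm behind it; x points along the fingers, z is the direction in which the jaws open and shut, and the axes are right-handed (so a half turn about x gives the same grasp; the last joint's range is limited). The gripper opens to 93 mm and grips with 3 to 60 N. Pads are 15 mm wide; open, the fingers measure 128 mm over their backs; the gripper's body (75 mm by 188 mm) begins 65 mm behind the grasp point.
Start: joints at [1.14, 0.599, -0.003, 1.599, 0.002, 0.943, -0.08], TCP at [0.251, -0.68, 0.219] pointing down, gripper open.
Joint ranges: [-2.57, 2.57], [-0.35, 1.97], [-1.29, 1.29], [0.11, 2.56], [-1.05, 4.19], [0.11, 1.86], [-2.63, 2.63]. Speed limits (rad/s): [2.22, 2.22, 3.01, 3.01, 3.14, 3.14, 3.14].

INTERFACE

Orientations are given as a unit quaternion [x, y, z, w].
In Python, from workcell import r gives the robot as it stands. The module is installed in compiled form; this text tells all that it offers.
- The arm moves only by the tool apply_moves, never from a script. Its argument "plan" is a list of rows, each a list of 7 numbers: the shift along the tool's x, y, z in units of 50 mm (1.0 is 50 mm), then the turn, a rotation vector about the tool's x, y, z in rad, then the finger opening in mm, from 0 to 93. In form: [[dx, dy, dz, ax, ay, az, fingers], ...]. A call has 1 to 5 rows; each row is the pose to reach, as a shift and turn from the pose commanded when the call began, along the tool's axes at that moment; what a row does not reach only later rows make up. A row lasts 1/8 s, in which the tool goes at most 62.5 mm and 10.7 degrees, less where a joint would pass 70% of its speed; a pose out of reach is approached as far as the arm can. A call with a gripper value outside its range is refused whole. The fingers move at their own pace and stop on an object; the grip force is fixed at half the most. Time passes only in rows, so rows that repeat a pose let the fingers close. It gives the time, the measured TCP pose, the force and the opening at its end, in the units of the state.
- r.read_state(): the state, without advancing time (a new reading comes with each control period).
- r.read_camera(name): name is "scene" or "top" or "wrist"; returns a dict with "frame" (384x512x3 uint8, red, green, blue), "range_z" (384x512 float32, m along the optical axis (not along the pixel's ray), 0 where there is no reading), "vertical_fov" (degrees; the focal length in pixels is half the picture's height over the tangent of half this angle, whatever the lens; pixels are square), "cx", "cy" (the principal point, pixels), "R" (3x3) and "t" (3): a world point X has camera coordinates R X + t. Camera axes: x right, y down, z forward; pixel columns grow to the right and rows downward; lengths in m; the calibration is good to about 2 mm. The wrist camera is an equidistant fisheye: a pixel r from the principal point sees the ray r / f radians off the axis. A picture is of the moment at which its call begins.
- r.hand_in(): hands the job in, once; it reports no verdict.
The state is a dict: "time": time; "joints": joint angles; "qd": joint speeds; "effort": joint torques, N m; "ee_pos": TCP position; "ee_rot": TCP orientation; "wrist_force": force on the tool from outside, world axes, zero at the start; "torque": the same for the moment, N m; "grip_width": finger opening in m.
Only numpy, scipy, OpenCV 4.12 (cv2) and the standard library are available. Lean on these libraries where they do the work, as an engineer would, in place of code of your own. Each camera call takes 0.05 s, during which the arm holds its last target. There are 200 camera calls.

## Working session

There is one attempt and no reset: what is moved stays moved. The work goes in short steps, Python scripts to look and compute and a tool call to move; the robot and the scene stay as the last step left them, time stands still between calls to the robot, and variables do not carry over. Pictures are saved under pics/ and viewed, about 8 in all and at most 12, crops included, and the job is handed in when it is done.

Besides the shell and the picture viewer there is one more tool, called after ">>>" as name([rows], argument=value, ...), one row to a line, values as JSON. apply_moves: Moves the arm, as the interface text tells. Its arguments: {"type":"object","properties":{"plan":{"type":"array","items":{"type":"array","items":{"type":"number"}}}},"required":["plan"]}

```bash
mkdir -p pics; cat > h.py <<'E'
import numpy as np, cv2
from workcell import r
def cam(n):
    c=r.read_camera(n); c['f']=c['frame'].shape[0]/2/np.tan(np.radians(c['vertical_fov'])/2); return c
def save(c,n): cv2.imwrite('pics/'+n,c['frame'][:,:,::-1])
def pts(c):
    z=c['range_z'].astype(float); v,u=np.indices(z.shape)
    P=np.stack([(u-c['cx'])/c['f']*z,(v-c['cy'])/c['f']*z,z],-1)
    return (P-c['t'])@c['R']
def ray(c,u,v,h):
    d=np.array([(u-c['cx'])/c['f'],(v-c['cy'])/c['f'],1])@c['R']; o=-c['R'].T@c['t']
    return o+d*(h-o[2])/d[2]
E
python3 - <<'E'
from h import *
np.set_printoptions(precision=4,suppress=True)
a=cam('scene');b=cam('top')
np.savez('a.npz',**a);np.savez('b.npz',**b)
save(a,'a.png');save(b,'b.png')
for c in(a,b):print(c['f'],c['cx'],c['cy'],-c['R'].T@c['t'],c['R'])
s=r.read_state();print(s)
E
```

```text
388.6003066322151 253.55582600013855 192.90206793146987 [-0.4573  0.8936  0.7202] [[-0.657  -0.7536 -0.021 ]
 [-0.2914  0.2795 -0.9149]
 [ 0.6953 -0.5949 -0.4032]]
436.7792240285364 256.4314899136333 182.91545066034504 [0.195  0.0147 1.7201] [[ 0.0112 -0.9999  0.0051]
 [-0.9756 -0.012  -0.219 ]
 [ 0.2191 -0.0026 -0.9757]]
{'time': 0.1, 'joints': array([ 1.1403,  0.6   , -0.0025,  1.6   ,  0.0018,  0.9429, -0.0798]), 'qd': array([ 0.0004, -0.001 , -0.0005, -0.0023,  0.0004, -0.001 ,  0.0013]), 'effort': array([  0.0053, -76.6561,   1.5021, -25.2942,  -0.0523,   0.0136,
         0.    ]), 'ee_pos': array([ 0.251 , -0.6797,  0.2179]), 'ee_rot': array([ 0.4044,  0.5806, -0.4039,  0.5798]), 'wrist_force': array([-0.2335,  0.0923,  0.1531]), 'torque': array([-0.0386,  0.0492, -0.0457]), 'grip_width': 0.09300764501232313}
```

View pics/a.png

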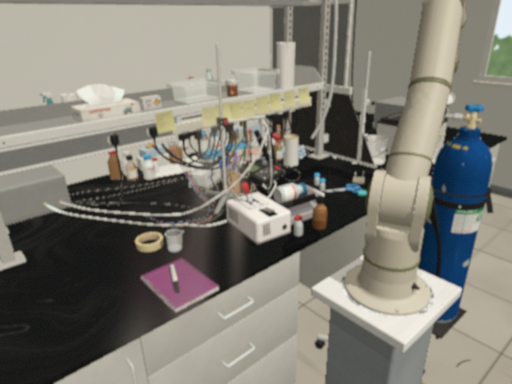

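View pics/b.png

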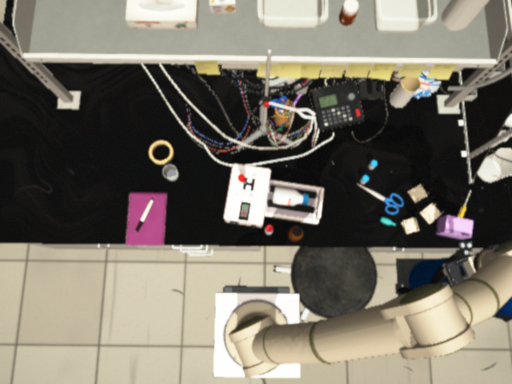

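Top view: mill housing at about (247,195), knob at (242,178), switch at (244,211), bottle at (292,198). Scene view: knob at (245,187). I'll zoom in on both and measure.

```bash
python3 - <<'E'
from h import *
np.set_printoptions(precision=4,suppress=True)
a=dict(np.load('a.npz'));b=dict(np.load('b.npz'))
A=cv2.resize(a['frame'][165:255,215:335],None,fx=5,fy=5,interpolation=cv2.INTER_CUBIC)
B=cv2.resize(b['frame'][155:240,215:330],None,fx=6,fy=6,interpolation=cv2.INTER_CUBIC)
cv2.imwrite('pics/za.png',A[:,:,::-1]);cv2.imwrite('pics/zb.png',B[:,:,::-1])
P=pts(b)
# housing top: height 0.095-0.108
m=((abs(P[...,2]-.103)<.008)).astype(np.uint8); m[:,:215]=0;m[:,275:]=0;m[:150]=0;m[235:]=0
n,l,s,c=cv2.connectedComponentsWithStats(m);k=1+s[1:,4].argmax();print(s[k],c[k])
q=P[l==k];print(cv2.minAreaRect(q[:,:2].astype(np.float32)*1000),np.median(q[:,2]))
def red(im):
    h=cv2.cvtColor(im,cv2.COLOR_RGB2HSV);return (((h[...,0]<8)|(h[...,0]>172))&(h[...,1]>130)&(h[...,2]>80)).astype(np.uint8)
for nm,cc,(u0,v0,u1,v1) in(('top',b,(215,155,280,240)),('scene',a,(215,165,310,250))):
    m=red(cc['frame'])*0; m[v0:v1,u0:u1]=red(cc['frame'])[v0:v1,u0:u1]
    n,l,s,c=cv2.connectedComponentsWithStats(m)
    for k in range(1,n):
        print(nm,s[k],c[k],np.median(pts(cc)[l==k],0),ray(cc,*c[k],.165))
E
```

```text
[ 224  163   47   61 1927] [247.2937 192.9912]
((520.4219970703125, 44.940189361572266), (149.14715576171875, 218.47264099121094), 81.367919921875) 0.10230063035132735
top [239 174   7   8  40] [241.8   177.825] [0.5592 0.0632 0.1793] [0.5627 0.0643 0.165 ]
top [243 213   2   2   4] [243.5 213.5] [0.4377 0.057  0.121 ] [0.4311 0.0558 0.165 ]
top [265 224   9   8  48] [268.875  227.3958] [ 0.3941 -0.039   0.0731] [ 0.3821 -0.0356  0.165 ]
scene [275 166   5   4  16] [276.9375 167.3125] [ 0.8694 -0.3992  0.0442] [ 0.6314 -0.1688  0.165 ]
scene [242 182   8  12  71] [245.4789 186.7746] [0.5544 0.0671 0.1663] [0.5629 0.0591 0.165 ]
scene [295 216   6   4  20] [297.5 217.5] [ 0.385  -0.0314  0.0733] [0.2645 0.1001 0.165 ]
```

View pics/zb.png

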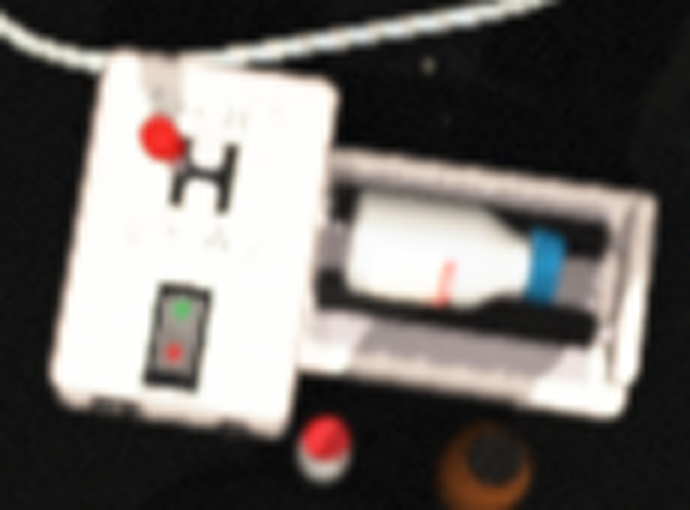

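View pics/za.png

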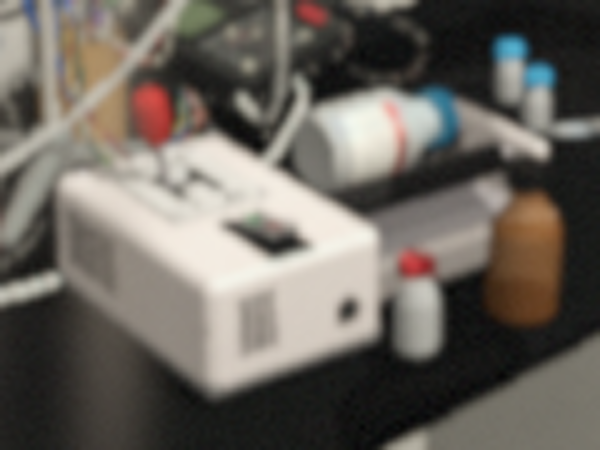

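Knob at about (160,138) in the top crop, against H centre (203,178). After parallax that puts the lever in the left lane, in neutral. The green dot is at (181,308) and the red at (174,352); the far end is down. In the mill frame the yaw is about -8.6° and the origin about (0.555, 0.040).

```bash
cat >> h.py <<'E'
from scipy.spatial.transform import Rotation as Ro
np.set_printoptions(precision=3,suppress=True)
yaw=np.radians(-8.63); O=np.array([.555,.0397,0]); M=Ro.from_euler('z',yaw)
def tomill(p): return M.inv().apply(np.asarray(p)-O)*1000
def go(*targets, sign=None):
    s=r.read_state(); T=Ro.from_quat(s['ee_rot'])
    print('t',s['time'],'mill',tomill(s['ee_pos']),'F',M.inv().apply(s['wrist_force']),'w',s['grip_width'])
    xs=np.array([0,0,-1.]); best=None
    for sg in (1,-1):
        z=M.apply([0,sg,0]); G=Ro.from_matrix(np.c_[xs,np.cross(z,xs),z]); rv=(T.inv()*G).as_rotvec()
        if best is None or np.linalg.norm(rv)<np.linalg.norm(best): best=rv
    for t in targets:
        d=T.inv().apply(O+M.apply(np.array(t)/1000)-s['ee_pos'])
        print(t,'shift',d/.05,'rot',best)
E
python3 - <<'E'
from h import *
b=dict(np.load('b.npz'))
print('H',tomill(ray(b,215+203/6,155+178/6,.105)),'knob',tomill(ray(b,241.8,177.8,.17)))
a=dict(np.load('a.npz'));print(tomill(ray(a,245.5,186.8,.162)))
for u,v in((174,352),(181,308)):print(tomill(ray(b,215+u/6,155+v/6,.115)))
s=r.read_state();print(Ro.from_quat(s['ee_rot']).as_matrix())
go((-119.5,0,250))
E
```

```text
H [ -4.29   -1.229 105.   ] knob [  2.84   25.181 170.   ]
[ 10.725  16.837 162.   ]
[-117.932   -2.175  115.   ]
[-90.085  -1.854 115.   ]
[[-0.001  0.938  0.347]
 [ 0.001  0.347 -0.938]
 [-1.    -0.    -0.001]]
t 0.1 mill [-192.562 -756.884  217.878] F [-0.245  0.056  0.153] w 0.09300764501232313
(-119.5, 0, 250) shift [ -0.627   8.596 -12.546] rot [ 0.504 -0.001  0.   ]
```

>>> apply_moves([
  [-0.7,0.8,-0.8,0.1,0,0,0],
  [-0.7,1.6,-1.7,0.2,0,0,0],
  [-0.7,2.4,-2.6,0.3,0,0,0],
  [-0.7,3.2,-3.5,0.4,0,0,0],
  [-0.7,4.0,-4.4,0.5,0,0,0],
])

```text
time: 0.72
ee_pos: [0.363, -0.4024, 0.2535]
ee_rot: [0.536, 0.461, -0.536, 0.461]
wrist_force: [0.8, -0.9, -0.4]
grip_width: 0.0478
```

```bash
python3 -c "
from h import *
go((-119.5,0,250))"
```

```text
t 0.725 mill [-123.493 -465.921  253.468] F [ 0.94  -0.77  -0.352] w 0.04776618646159392
(-119.5, 0, 250) shift [ 0.072  0.091 -9.318] rot [ 0.001 -0.     0.   ]
```

>>> apply_moves([
  [0,0,-1.2,0,0,0,0],
  [0,0,-2.4,0,0,0,0],
  [0,0,-3.6,0,0,0,0],
  [0,0,-4.8,0,0,0,0],
  [0,0,-6.0,0,0,0,0],
])

```text
time: 1.35
ee_pos: [0.4062, -0.1058, 0.2537]
ee_rot: [0.535, 0.462, -0.535, 0.462]
wrist_force: [0.8, -0.3, 0.0]
grip_width: 0.0011
```

>>> apply_moves([
  [0,0.1,-1.2,0,0,0,0],
  [0,0.1,-2.4,0,0,0,0],
  [0,0.1,-3.3,0,0,0,0],
  [0,0.1,-3.3,0,0,0,0],
  [0,0.1,-3.3,0,0,0,0],
])

```text
time: 1.98
ee_pos: [0.4349, 0.0543, 0.2534]
ee_rot: [-0.535, -0.462, 0.535, -0.462]
wrist_force: [0.2, 0.4, 0.7]
grip_width: 0.0004
```

```bash
python3 - <<'E'
from h import *
go((-119.5,0,130))
c=cam('wrist');save(c,'w.png');np.savez('w.npz',**c);print(c['f'],c['cx'],c['cy'])
E
```

```text
t 1.975 mill [-120.96    -3.601  253.378] F [0.105 0.436 0.688] w 0.0003843526963099728
(-119.5, 0, 130) shift [ 2.467  0.031 -0.073] rot [0.004 0.001 0.001]
297.3186396354542 254.9138200630106 194.94599384450285
```

View pics/w.png

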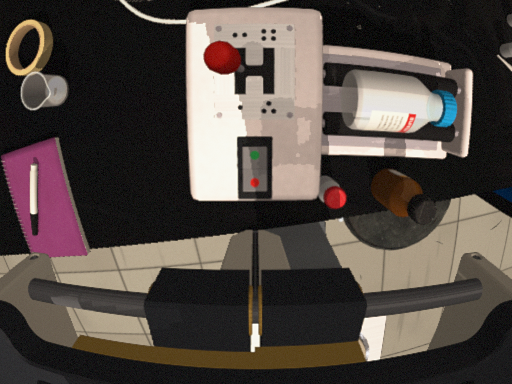

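Wrist view: red dot (255,182), green (255,156), gate centre near (254,71), knob (222,57). The mill is square with the picture, so the yaw is good.

```bash
cat >> h.py <<'E'
def fray(c,u,v,h):
    x,y=u-c['cx'],v-c['cy'];R=np.hypot(x,y);th=R/c['f']
    d=np.array([x/R*np.sin(th),y/R*np.sin(th),np.cos(th)])@c['R'];o=-c['R'].T@c['t']
    return o+d*(h-o[2])/d[2]
E
python3 - <<'E'
from h import *
c=dict(np.load('w.npz'))
for n,u,v,h in(('red',255,182,.118),('green',255,156,.112),('s',219,28,.105),('s',290,28,.105),('s',219,115,.105),('s',290,115,.105),('knob',222,57,.175),('hl',187,195,.102),('hr',322,197,.102)):print(n,tomill(fray(c,u,v,h)))
E
```

```text
red [-116.998   -3.288  118.   ]
green [-90.361  -3.175 112.   ]
s [ 47.183  35.017 105.   ]
s [ 47.457 -39.151 105.   ]
s [-47.364  34.879 105.   ]
s [-47.068 -39.806 105.   ]
knob [  3.092  23.924 175.   ]
hl [-136.574   74.11   102.   ]
hr [-138.313  -79.866  102.   ]
```

>>> apply_moves([
  [1.0,0,0,0,0,0,0],
  [2.0,0,0,0,0,0,0],
  [2.5,0,0,0,0,0,0],
  [2.6,0,0,0,0,0,0],
  [2.65,0,0,0,0,0,0],
])

```text
time: 2.65
ee_pos: [0.4355, 0.0542, 0.1215]
ee_rot: [0.536, 0.462, -0.535, 0.462]
wrist_force: [-0.4, 0.1, 0.2]
grip_width: 0.0004
```

>>> apply_moves([
  [0.05,0,0,0,0,0,0],
  [0.1,0,0,0,0,0,0],
  [0.14,0,0,0,0,0,0],
  [0.18,0,0,0,0,0,0],
])

```text
time: 3.15
ee_pos: [0.4353, 0.0549, 0.1124]
ee_rot: [0.535, 0.462, -0.535, 0.462]
wrist_force: [-5.3, 2.6, 7.8]
grip_width: 0.0005
```

>>> apply_moves([
  [0.03,0,0,0,0,0,0],
  [-0.3,0,0,0,0,0,0],
  [-1.2,0,0,0,0,0,0],
  [-2.2,0,0,0,0,0,0],
  [-2.2,0,0,0,0,0,0],
])

```text
time: 3.78
ee_pos: [0.4374, 0.0552, 0.2252]
ee_rot: [0.538, 0.461, -0.533, 0.463]
wrist_force: [-0.3, -0.7, -0.5]
grip_width: 0.0004
```

```bash
cat >> h.py <<'E'
O=O+M.apply([0,-.0023,0])
def near(n):
    c=cam('wrist'); i=c['frame'][0:230,150:360]
    cv2.imwrite('pics/'+n,cv2.resize(i,None,fx=2.5,fy=2.5,interpolation=cv2.INTER_CUBIC)[:,:,::-1]); np.savez('w.npz',**c)
    h=cv2.cvtColor(c['frame'],cv2.COLOR_RGB2HSV); z=c['range_z'].astype(float)
    v,u=np.indices(z.shape);x,y=u-c['cx'],v-c['cy'];R=np.hypot(x,y)+1e-9;t=R/c['f']
    P=np.stack([x/R*np.tan(t)*z,y/R*np.tan(t)*z,z],-1);P=tomill(((P-c['t'])@c['R']).reshape(-1,3)).reshape(P.shape)
    near=(abs(P[...,1])<15)&(abs(P[...,0]+105)<28)&(z>0)&(h[...,1]>110)
    for nm,m in(('red',(h[...,0]<10)|(h[...,0]>170)),('green',abs(h[...,0]-65)<22)):
        q=P[near&m];print(nm,len(q),np.median(q,0) if len(q) else '')
    q=P[((h[...,0]<8)|(h[...,0]>172))&(h[...,1]>130)&(P[...,2]>140)&(P[...,2]<200)&(abs(P[...,0])<80)&(abs(P[...,1])<70)]
    print('knob',len(q),np.median(q,0),(q.max(0)+q.min(0))/2)
E
python3 -c "
from h import *
near('w2.png');go((20,75,220),(3,75,148))"
```

```text
red 87 [-120.264   -0.319  111.89 ]
green 71 [-92.742  -0.18  119.258]
knob 1182 [  1.59   25.447 181.807] [  3.282  26.22  169.473]
t 3.825 mill [-119.528   -0.353  223.501] F [-0.58   0.282 -0.296] w 0.0005132522739548068
(20, 75, 220) shift [ 0.084  2.796 -1.495] rot [ 0.004 -0.001 -0.004]
(3, 75, 148) shift [ 1.523  2.45  -1.495] rot [ 0.004 -0.001 -0.004]
```

View pics/w2.png

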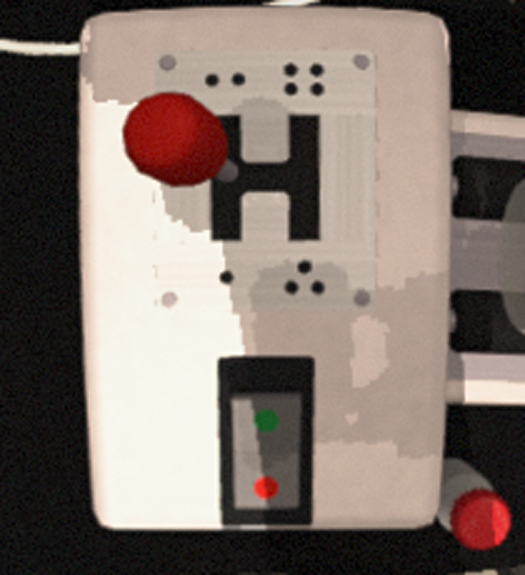

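Stopped: red at 112 mm, green at 119 mm. The lever stem at crop (228,172) is in the left lane, in neutral. Next I go to the left of the knob.

>>> apply_moves([
  [0,0.4,-1.0,0,0,0,0],
  [0,1.4,-1.5,0,0,0,0],
  [0,2.43,-1.5,0,0,0,0],
  [0.75,2.43,-1.5,0,0,0,0],
  [1.47,2.43,-1.5,0,0,0,0],
])

```text
time: 4.45
ee_pos: [0.5663, 0.1111, 0.1458]
ee_rot: [-0.535, -0.462, 0.536, -0.462]
wrist_force: [0.2, -0.1, -0.1]
grip_width: 0.0004
```

```bash
python3 -c "
from h import *
go((1.5,60,150),(1.5,2,150))"
```

```text
t 4.45 mill [  0.446  74.607 145.802] F [ 0.215 -0.045 -0.065] w 0.00042114905342014597
(1.5, 60, 150) shift [-0.084  0.02   0.292] rot [0.004 0.001 0.001]
(1.5, 2, 150) shift [-0.083  0.015  1.452] rot [0.004 0.001 0.001]
```

>>> apply_moves([
  [-0.08,0.02,0.3,0,0,0,0],
  [-0.08,0.02,0.55,0,0,0,0],
  [-0.08,0.02,0.8,0,0,0,0],
  [-0.08,0.02,1.05,0,0,0,0],
  [-0.08,0.02,1.25,0,0,0,0],
])

```text
time: 5.08
ee_pos: [0.5586, 0.0482, 0.1534]
ee_rot: [0.536, 0.462, -0.535, 0.462]
wrist_force: [0.6, 1.0, 0.7]
grip_width: 0.0003
```

>>> apply_moves([
  [0,0,0.06,0,0,0,0],
  [0,0,0.12,0,0,0,0],
  [0,0,0.15,0,0,0,0],
])

```text
time: 5.45
ee_pos: [0.5572, 0.0421, 0.1526]
ee_rot: [0.535, 0.462, -0.535, 0.462]
wrist_force: [0.9, 0.8, 0.3]
grip_width: 0.0007
```

```bash
python3 -c "
from h import *
go((1.5,2,150))
near('w3.png')"
```

```text
t 5.45 mill [  1.829   5.043 152.564] F [0.803 0.898 0.33 ] w 0.0006611740484195736
(1.5, 2, 150) shift [ 0.051 -0.007  0.061] rot [ 0.005 -0.     0.   ]
red 17 [-121.656    2.9    112.021]
green 0 
knob 1956 [ 12.428 -21.449 179.27 ] [  9.636 -23.728 166.583]
```

>>> apply_moves([
  [0,0,0.05,0,0,0,0],
  [0,0,0.1,0,0,0,0],
  [0,0,0.1,0,0,0,0],
])

```text
time: 5.88
ee_pos: [0.5562, 0.0367, 0.1525]
ee_rot: [-0.535, -0.462, 0.535, -0.462]
wrist_force: [0.4, 0.6, 0.5]
grip_width: 0.0003
```

```bash
python3 -c "
from h import *
go((1.5,30,150),(-50,30,150),(-50,-27,150))
near('w3.png')"
```

```text
t 5.875 mill [  1.643  -0.452 152.482] F [0.276 0.602 0.498] w 0.0003091686805748936
(1.5, 30, 150) shift [ 0.049 -0.    -0.609] rot [0.004 0.    0.   ]
(-50, 30, 150) shift [ 0.05  -1.03  -0.613] rot [0.004 0.    0.   ]
(-50, -27, 150) shift [ 0.05  -1.035  0.527] rot [0.004 0.    0.   ]
red 46 [-120.848   -0.588  111.874]
green 0 
knob 2014 [ 12.116 -27.022 178.234] [  8.92  -28.895 165.577]
```

View pics/w3.png

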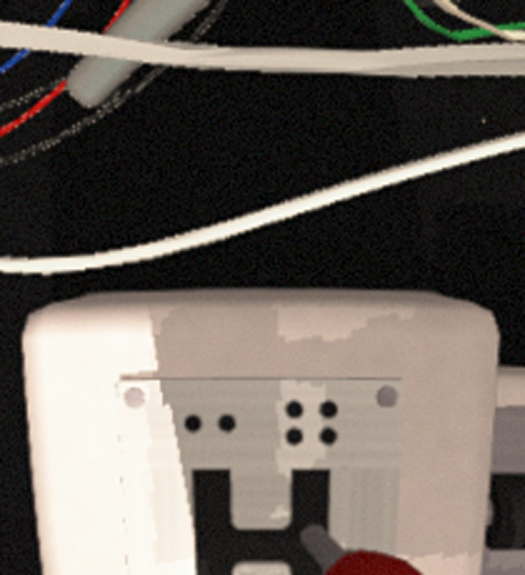

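Stem at crop (310,535), at the right lane. I push a little more to feel the stop.

>>> apply_moves([
  [0,0,0.04,0,0,0,0],
  [0,0,0.08,0,0,0,0],
  [0,0,0.08,0,0,0,0],
])

```text
time: 6.3
ee_pos: [0.5559, 0.0345, 0.1525]
ee_rot: [0.535, 0.463, -0.534, 0.462]
wrist_force: [0.5, 5.3, -2.8]
grip_width: 0.0009
```

>>> apply_moves([
  [0,0,-0.6,0,0,0,0],
  [0,-0.5,-0.7,0,0,0,0],
  [0,-1.0,-0.4,0,0,0,0],
  [0,-1.0,0.46,0,0,0,0],
  [0,-1.0,0.46,0,0,0,0],
])

```text
time: 6.92
ee_pos: [0.5021, 0.0143, 0.1527]
ee_rot: [-0.536, -0.461, 0.537, -0.461]
wrist_force: [1.1, 0.8, 0.2]
grip_width: 0.0005
```

```bash
python3 -c "
from h import *
go((13,-28,150),(18,-28,150))
near('w4.png')"
```

```text
t 6.925 mill [-48.469 -30.729 152.708] F [0.964 0.931 0.227] w 0.00046509849640587956
(13, -28, 150) shift [ 0.053  1.229 -0.054] rot [0.    0.002 0.001]
(18, -28, 150) shift [ 0.053  1.329 -0.054] rot [0.    0.002 0.001]
red 4 [-81.777   8.924 105.673]
green 4 [-82.677   4.243 109.707]
knob 2387 [  7.309 -30.81  181.081] [  5.348 -30.244 171.794]
```

>>> apply_moves([
  [0.05,0.4,-0.02,0,0,0,0],
  [0.05,0.65,-0.02,0,0,0,0],
  [0.05,0.85,-0.02,0,0,0,0],
  [0.05,1.05,-0.02,0,0,0,0],
  [0.05,1.2,-0.02,0,0,0,0],
])

```text
time: 7.6
ee_pos: [0.5627, 0.0099, 0.1499]
ee_rot: [-0.535, -0.462, 0.535, -0.462]
wrist_force: [-9.1, 4.1, 1.2]
grip_width: 0.0003
```

>>> apply_moves([
  [0,0.05,0,0,0,0,0],
  [0,0.1,0,0,0,0,0],
  [0,0.1,0,0,0,0,0],
])

```text
time: 7.98
ee_pos: [0.5637, 0.0097, 0.1494]
ee_rot: [-0.533, -0.464, 0.537, -0.461]
wrist_force: [-11.7, 3.4, 5.4]
grip_width: 0.0003
```

```bash
python3 -c "
from h import *
go((-60,-28,150))
near('w5.png')"
```

```text
t 7.975 mill [ 13.147 -26.064 149.38 ] F [-12.086   1.61    5.392] w 0.0003279725779421501
(-60, -28, 150) shift [-0.001 -1.463  0.031] rot [0.005 0.001 0.008]
red 0 
green 0 
knob 2109 [ 44.428 -29.034 174.934] [ 38.175 -28.512 166.182]
```

The lever is against its end stop, with 12 N at finger x 13 mm as expected. I back off and go above the switch.

>>> apply_moves([
  [0,-0.6,0,0,0,0,0],
  [0,-1.6,0,0,0,0,0],
  [-0.75,-2.2,-0.55,0,0,0,0],
  [-1.5,-2.2,-0.55,0,0,0,0],
  [-1.5,-2.2,-0.55,0,0,0,0],
])

```text
time: 8.65
ee_pos: [0.4646, 0.0529, 0.2278]
ee_rot: [0.537, 0.461, -0.533, 0.463]
wrist_force: [-0.5, 0.1, -0.4]
grip_width: 0.0004
```

```bash
python3 -c "
from h import *
near('w5.png')
go((-89,0,125),(-89,0,113))"
```

```text
red 79 [-120.469    0.2    111.786]
green 38 [-92.529  -0.539 117.664]
knob 1268 [ 34.363 -26.841 174.466] [ 36.499 -28.34  162.691]
t 8.7 mill [-91.98    1.284 226.32 ] F [-0.16  -0.616 -1.209] w 0.00011797995769208112
(-89, 0, 125) shift [2.027 0.052 0.028] rot [ 0.004 -0.001 -0.004]
(-89, 0, 113) shift [2.267 0.051 0.028] rot [ 0.004 -0.001 -0.004]
```

View pics/w5.png

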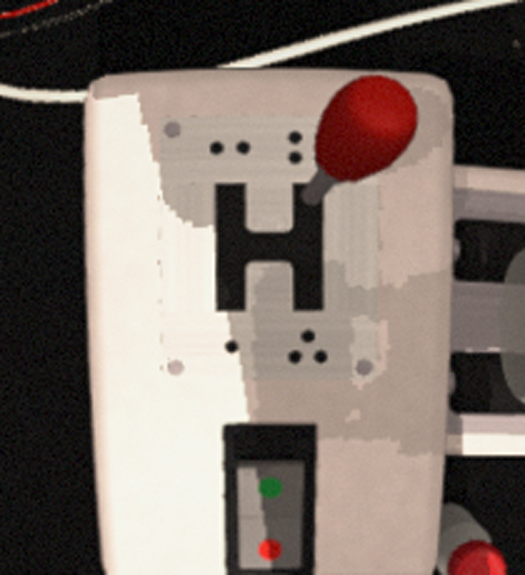

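The stem at crop (312,192) is at the far end of the right lane, so the lever is home in the four-dot slot with the knob at x of about 35 mm. The switch is still stopped. Next I press green.

>>> apply_moves([
  [1.0,0.06,0.02,0,0,0,0],
  [1.8,0.06,0.02,0,0,0,0],
  [2.08,0.06,0.02,0,0,0,0],
  [2.15,0.06,0.02,0,0,0,0],
  [2.2,0.06,0.02,0,0,0,0],
])

```text
time: 9.32
ee_pos: [0.4658, 0.051, 0.1156]
ee_rot: [0.535, 0.462, -0.535, 0.462]
wrist_force: [-0.3, 0.6, -0.1]
grip_width: 0.0004
```

>>> apply_moves([
  [0.03,0,0,0,0,0,0],
  [0.07,0,0,0,0,0,0],
  [0.1,0,0,0,0,0,0],
])

```text
time: 9.7
ee_pos: [0.4668, 0.051, 0.1113]
ee_rot: [0.536, 0.461, -0.534, 0.463]
wrist_force: [-2.9, -1.5, 33.0]
grip_width: 0.0005
```

>>> apply_moves([
  [-0.3,0,0,0,0,0,0],
  [-1.2,0,0,0,0,0,0],
  [-2.2,0,0,0,0,0,0],
  [-2.5,0,0,0,0,0,0],
  [-2.5,0,0,0,0,0,0],
])

```text
time: 10.32
ee_pos: [0.4659, 0.051, 0.2363]
ee_rot: [0.536, 0.462, -0.534, 0.463]
wrist_force: [-0.6, -0.1, 0.5]
grip_width: 0.0003
```

```bash
python3 - <<'E'
from h import *
near('w6.png'); go()
c=dict(np.load('w.npz')); save(c,'w6f.png')
E
```

```text
red 78 [-116.987   -0.585  117.754]
green 43 [-88.836  -0.463 112.029]
knob 1179 [ 34.476 -27.035 174.499] [ 36.603 -28.2   162.637]
t 10.375 mill [-90.336  -0.132 235.233] F [-0.094 -0.876 -1.229] w 0.00048297608710478766
```

View pics/w6f.png

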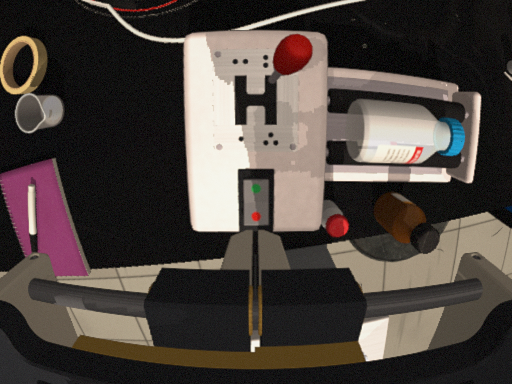

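The switch is on again (green 112 mm, red 118 mm). The lever is home in the four-dot slot, the bottles haven't moved, and the arm is clear.

```bash
python3 -c "
from workcell import r
print(r.hand_in())"
```

```text
the job is handed in; nothing more can be done
None
```

The mill is in top gear with the drive running again, and the job was handed in at about 10.4 s of the 58 s allowed.

I pressed the red end to stop the drive. The lever was in neutral in the left lane, so I pushed it right with the outside of the closed fingers until it met the stop. I then pushed it far into the four-dot slot until it met the end stop at 12 N, and pressed the green end.

- **Stop:** after the red press the red dot stood at 112 mm and the green at 119 mm, so the switch had flipped. It was still in that position once the lever was home.
- **Lever:** in the last wrist camera check the knob centre was about 36 mm far and 28 mm right of the gate centre. That matches home in the four-dot slot, and the reading had not moved after the fingers withdrew.
- **Restart:** the green dot stood at 112 mm and the red at 118 mm, so the drive is on.
- **Other things:** in the final picture the bottles and the other items in view looked undisturbed, and the arm was clear of everything.

The green press went a little deep, reaching 33 N at the wrist through the fingertips. The first estimate of the mill's position was about 2 mm off sideways, which I corrected from the wrist camera. No check failed.

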